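# Lock the note-bundle clamp with its linchpin

### The arm

A 6-joint arm with a two-finger parallel gripper is mounted at the origin on a cart in front of the work surface, level with it; the furniture and walls round the work are solid. World frame = base frame: x ahead of the robot, y to its left, z up, the work surface at z = 0. Lengths are in m, angles in rad, forces in N, time in s.
With the tool pointing down it reaches from about 0.4 to 0.825 m from the base axis. Payload 7 kg.
Tool frame: the origin (TCP) lies midway between the tips of the shut fingers; the grasp point (between the pads) lies 19 mm behind it; y points along the fingers, z is the direction in which the jaws open and shut, and the axes are right-handed (so a half turn about y gives the same grasp; the last joint's range is limited). The gripper opens to 88 mm and grips with 3 to 60 N. Pads are 19 mm wide; open, the fingers measure 130 mm over their backs; the gripper's body (78 mm by 193 mm) begins 47 mm behind the grasp point.
Start: joints at [-0.863, 0.359, 0.012, 0, -1.224, -0.288], TCP at [0.275, -0.616, 0.227] pointing down, gripper open.
Joint ranges: [-3.07, 3.07], [-1.43, 2.12], [-1.02, 1.25], [-3.03, 1.67], [-3.05, -0], [-3.03, 3.03]. Speed limits (rad/s): [2.39, 2.39, 3.01, 3.14, 3.14, 3.14].

### API

Orientations are given as [roll, pitch, yaw] about the fixed x, y, z axes, in that order (R = Rz(yaw) Ry(pitch) Rx(roll)).
In Python, from station import arm gives the robot as it stands.
- The arm moves only by the tool move_arm, never from a script. Its argument "deltas" is a list of rows, each an object with "dp": the shift along the tool's x, y, z in mm, a list of three; "rotation": the turn, a rotation vector about the tool's x, y, z in degrees, a list of three. A call has 1 to 5 rows; each row shifts and turns the pose as measured when the row begins, along the tool's axes as they then stand; what a row does not reach is not made up. A row lasts 1/12 s, in which the tool goes at most 41.7 mm and 7.16 degrees, less where a joint would pass 70% of its speed; a pose out of reach is approached as far as the arm can. A call is refused whole if a number of a shift passes 41.7 or a number of a turn 7.16, either way. A call with a gripper value outside its range is refused whole. "jaw" is the closure in counts, from 0 (fully open) to 255 (shut), set as the call begins (left out, the last holds). The fingers move at their own pace and stop on an object; "squeeze" is the grip in N (left out, the last holds). Time passes only in rows, so rows that do not move let the fingers close. It gives the time, the measured TCP pose, the force and the opening at its end, in the units of the state.
- arm.get_state(): the state, without advancing time (a new reading comes with each control period).
- arm.grab_frame(name): name is "side" or "top"; returns a dict with "pixels" (384x512x3 uint8, red, green, blue), "z_map" (384x512 float32, m along the optical axis (not along the pixel's ray), 0 where there is no reading), "fx", "fy", "cx", "cy" (pixels), "cam_to_world" (4x4, takes a point from camera to world coordinates). Camera axes: x right, y down, z forward; pixel columns grow to the right and rows downward; lengths in m; the calibration is good to about 2 mm. A picture is of the moment at which its call begins.
- arm.job_done(): hands the job in, once; it reports no verdict.
The state is a dict: "t": time; "q": joint angles; "qd": joint speeds; "joint_efforts": joint torques, N m; "eef_pos": TCP position; "ee_rot": TCP orientation; "force": force on the tool from outside, world axes, zero at the start; "moment": the same for the moment, N m; "width": finger opening in m.
Only numpy, scipy, OpenCV 4.12 (cv2) and the standard library are available. Lean on these libraries where they do the work, as an engineer would, in place of code of your own. Each camera call takes 0.05 s, during which the arm holds its last target.

### The job

Lock the stack of banknote bundles in the desk clamp: swing the clamp bar fully down so that its forked end drops round the post, push the linchpin that lies on the desk all the way through the hole across the post, just above the bar, until its collar meets the post, and then swing the pin's wire ring over the top of the post and right down to lie flat round it, so that the pin cannot back out. Leave the other things on the desk where they are.

Things in the scene. Friction and masses are not known exactly. Their poses are not given: they have to be found in the camera images.
- hole (a point): Centre of the 12.5 mm cross hole (2 mm countersink at both mouths) in the clamp's upright steel post. x axis along the hole (level, pointing away from the robot), y to the clamp's hinge side, z up. The post measures 20 mm along x and 24 mm along y; its top is 15 mm above this point. The hole's axis is 91.5 mm above the desk and 9 mm above the top of the closed bar.
- clamp: The clamp: grey 190 x 232 mm plate, fixed to the desk, with three banknote bundles stacked on it between low guides (top of the stack 63 mm above the desk), hinge lugs on one side and the post on the other. Origin: middle of its underside, on the desk; axes as point hole.
- bar_hinge (a point): Middle of the clamp bar's hinge axle, 170 mm from the post on the other side of the bundles, 76.5 mm above the desk; the axle runs along the hole's x axis. Highest point of the hinge lugs: 92 mm.
- bar (a joint): Angle of the clamp bar, a flat steel lever 30 to 44 mm wide, 12 mm thick, 196 mm long, with a pressure plate under it: 0 = fully down on the bundles (level, the tines of its fork either side of the post; hard stop), growing to 1.2 rad as the forked end rises. The hinge is stiff: the bar stays where it is left and yields to 2 to 3 N pressed down at bar_press.
- bar_press (a point): Middle of the black ribbed thumb pad on the bar's top face, 115 mm from the hinge axle along the bar and 8 mm above the bar's centre plane (the pad stands 2 mm proud of the bar). With the bar down it is 84.5 mm above the desk, 55 mm from the post's centre. Its z axis is square to the bar's top.
- pin_grip (a point): Centre of the linchpin's flat finger tab. The loose steel pin lies level on the desk, about 0.1 kg; x axis along the pin to its tip, y across, z up; this point is 7.5 mm above the desk. Along x from this point, all on one axis: tab 10 wide (y) x 15 mm high from -18 to +18 mm; collar 16 wide x 14 mm high from +18 to +30 mm; round 10 mm shank from +30 to +65 mm, tapered over the last 7 mm.
- pin_mid (a point): Point on the axis of the linchpin's shank, 40 mm in front of pin_grip and 10 mm in front of the collar's front face; axes as pin_grip. When the collar touches the post it coincides with point hole.
- ring (a joint): Angle of the pin's wire ring (4 mm wire, 48 mm wide, hinged across the collar on the pin's axis, 24 mm in front of pin_grip): 0 = swung over to lie flat in the pin's level plane, round the shank and just past its tip (closed, stop); 1.57 = straight up; stop at 2.2 leaning back over the tab. Stiff hinge: it stays where it is left and yields to about 0.3 N at its end.
- ring_end (a point): Middle of the ring's far wire (centre of the wire), 46 mm from the ring's hinge.
- torch_c (a point): Centre of the black torch on the desk (30 x 135 x 23 mm), not needed.
- marker_c (a point): Centre of the marker pen lying on the desk (17 x 135 x 16 mm), not needed.
- cup_c (a point): Centre of the white round moistener cup (78 mm diameter, 25 mm high), not needed.
- roll_c (a point): Centre of the nearer of two standing paper coin rolls (25 mm diameter, 60 mm high), not needed.

How it is judged:
On the way, in this order (a step that is already met when the one before it is completed fails the run):
1. the clamp bar is fully down (value of joint bar below 0.035 rad), for 0.2 s.
2. the linchpin is pushed through the post's hole to its collar, the bar still down (value of joint bar below 0.035 rad and distance between pin_mid and hole below 0.006 m and angle between the x axis of pin_mid and the x axis of hole, either way round below 0.2 rad), for 0.2 s.
3. the ring is swung over the post and lies flat (all of step 2 and value of joint ring below 0.2 rad), for 0.2 s.
At the end, for the whole second after the job is handed in: The bar is within 0.035 rad of fully down; the linchpin is in the post's hole, pin_mid within 6 mm of the hole's centre and its axis within 0.2 rad of the hole's; the ring is within 0.2 rad of closed, round the post; pin and ring are at rest (all of step 3 and linear speed of pin below 0.02 m/s and velocity of joint ring below 0.1 rad/s); the robot touches nothing.
It fails at once if the torch is moved by more than 40 mm (distance of torch_c from where it was at the start of the episode above 0.04 m).
It fails at once if the marker is moved by more than 40 mm (distance of marker_c from where it was at the start of the episode above 0.04 m).
It fails at once if the moistener cup is moved by more than 40 mm (distance of cup_c from where it was at the start of the episode above 0.04 m).
It fails at once if the nearer coin roll is moved by more than 40 mm (distance of roll_c from where it was at the start of the episode above 0.04 m).
It also fails if it takes over 64 s, if anything falls off the work surface, if the arm or the gripper's body presses on something with over 40 N, if the wrist force passes 120 N, or if a joint passes its speed limit or range.

## Working session

There is one attempt and no reset: what is moved stays moved. The work goes in short steps, Python scripts to look and compute and a tool call to move; the robot and the scene stay as the last step left them, time stands still between calls to the robot, and variables do not carry over. Pictures are saved under pics/ and viewed, and the job is handed in when it is done.

Besides the shell and the picture viewer there is one more tool, called as name([rows], argument=value, ...), one row to a line, values as JSON. move_arm: Moves the arm, as the interface text tells. Its arguments: {"type":"object","properties":{"deltas":{"type":"array","items":{"type":"object","properties":{"dp":{"type":"array","items":{"type":"number"}},"rotation":{"type":"array","items":{"type":"number"}}}}},"jaw":{"type":"number"},"squeeze":{"type":"number"}},"required":["deltas"]}

```bash
ls; mkdir -p pics
cat > h.py <<'E'
import numpy as np, cv2
from station import arm
def grab(n,save=None):
    f=arm.grab_frame(n)
    if save: cv2.imwrite('pics/'+save,f['pixels'][:,:,::-1])
    return f
def pts(f):
    z=f['z_map'];v,u=np.mgrid[:z.shape[0],:z.shape[1]]
    P=np.stack([(u-f['cx'])/f['fx']*z,(v-f['cy'])/f['fy']*z,z,np.ones_like(z)],-1)
    W=P@np.array(f['cam_to_world']).T
    W=W[...,:3]; W[z==0]=np.nan
    return W
def ray(f,u,v,zp):
    T=np.array(f['cam_to_world']);d=T[:3,:3]@[(u-f['cx'])/f['fx'],(v-f['cy'])/f['fy'],1];o=T[:3,3]
    return o+d*(zp-o[2])/d[2]
E
python3 - <<'E'
from h import *
for n in ['side','top']:
    f=grab(n,n+'0.png'); np.savez('f_'+n+'0.npz',**f)
    print(n,f['fx'],f['cx'],f['cy'],np.round(f['cam_to_world'],3).tolist())
print(arm.get_state())
E
```

```text
pics
side 370.68598503852184 258.7953970114813 187.24376257210167 [[0.952, -0.155, 0.263, 0.239], [-0.305, -0.417, 0.856, -0.924], [-0.023, -0.896, -0.444, 0.551], [0.0, 0.0, 0.0, 1.0]]
top 413.76746146995896 252.17124547944806 188.9698652711114 [[-0.063, -0.978, 0.199, 0.274], [-0.998, 0.062, -0.012, -0.023], [-0.001, -0.2, -0.98, 1.205], [0.0, 0.0, 0.0, 1.0]]
{'t': 0.1, 'q': array([-8.62904809e-01,  3.59307031e-01,  1.11636073e-02, -3.21197899e-04,
       -1.22413063e+00, -2.88090405e-01]), 'qd': array([-3.87639952e-04, -1.55155596e-03,  1.32907176e-03,  1.74571571e-03,
        1.43837382e-03, -5.45927831e-05]), 'joint_efforts': array([-1.34716884e-03, -5.84165025e+01,  2.93749791e+01,  7.01562658e+00,
        1.02067858e-02, -7.19893751e-05]), 'eef_pos': array([ 0.27490541, -0.61599569,  0.22572515]), 'ee_rot': array([-1.56929370e+00,  1.30373464e-04,  4.19691857e-01]), 'force': array([ 0.20638135, -0.07114979, -0.04695622]), 'moment': array([ 0.0162332 , -0.00399544, -0.00702434]), 'width': 0.08751398838132571}
```

View pics/side0.png

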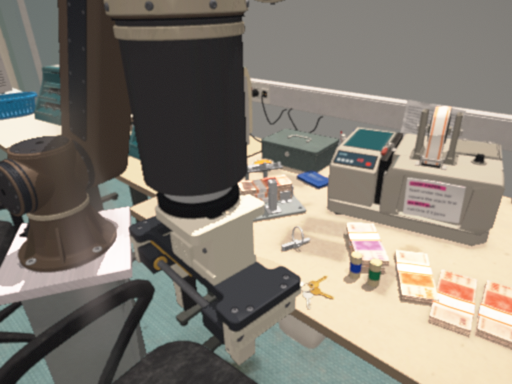

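View pics/top0.png

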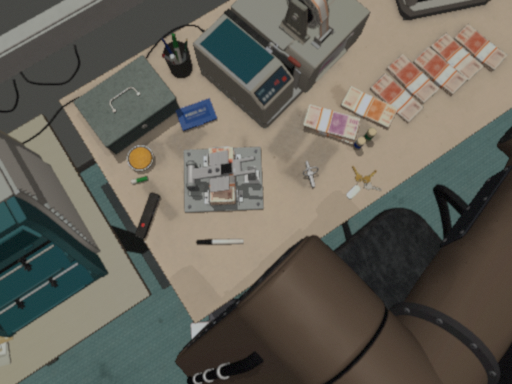

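Top view: clamp around (224,180), pin around (310,175), torch (148,215), marker (220,242). I'll zoom in.

Run:
```python
from h import *
t=np.load('f_top0.npz');s=np.load('f_side0.npz')
a=t['pixels'][135:225,170:330,::-1]; cv2.imwrite('pics/ct.png',cv2.resize(a,None,fx=5,fy=5,interpolation=cv2.INTER_CUBIC))
a=s['pixels'][145:265,225:345,::-1]; cv2.imwrite('pics/cs.png',cv2.resize(a,None,fx=5,fy=5,interpolation=cv2.INTER_CUBIC))
W=pts(t); 
for v,u in [(178,254),(195,243),(168,226),(175,310),(242,220),(152,190)]: print(u,v,W[v,u])
```

```text
254 178 [ 0.54452355 -0.04447593  0.03481544]
243 195 [ 0.50028213 -0.00941337  0.01449215]
226 168 [0.55507138 0.030465   0.12885461]
310 175 [ 0.54765961 -0.21064664  0.01493951]
220 242 [0.3674747  0.06408215 0.01857946]
190 152 [0.6406558  0.14094699 0.0158134 ]
```

View pics/ct.png

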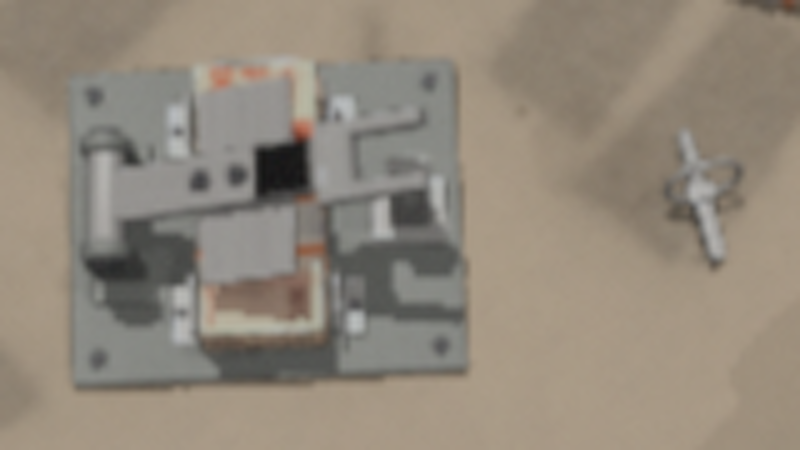

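View pics/cs.png

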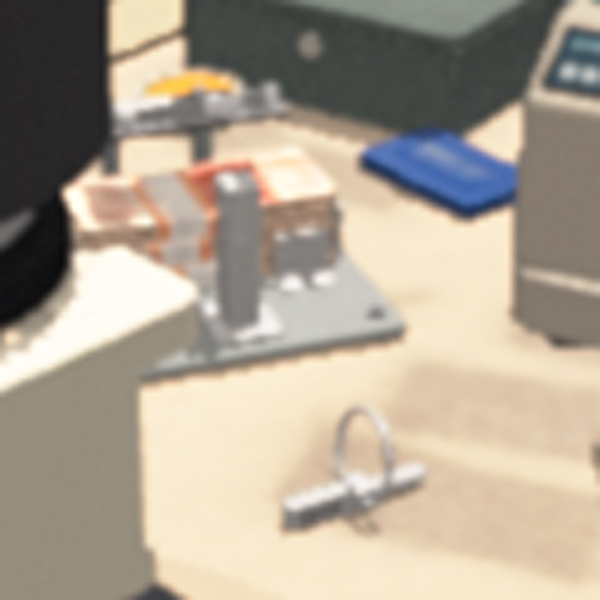

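Run:
```python
from h import *
np.set_printoptions(precision=4,suppress=True)
t=np.load('f_top0.npz');s=np.load('f_side0.npz')
Wt=pts(t);Ws=pts(s)
print('desk top',np.nanmedian(Wt[205:225,270:300,2]),np.nanstd(Wt[205:225,270:300,2]),'side',np.nanmedian(Ws[225:232,310:330,2]))
# plate corners
for (u,v) in [(70,73),(457,60),(467,370),(75,385)]: 
    print('corner',ray(t,u/5+169.6,v/5+134.6,0.014))
# pin clouds
def cl(W,x0,x1,y0,y1,z0,z1):
    return (W[...,0]>x0)&(W[...,0]<x1)&(W[...,1]>y0)&(W[...,1]<y1)&(W[...,2]>z0)&(W[...,2]<z1)
for n,W,f in (('top',Wt,t),('side',Ws,s)):
    m=cl(W,.46,.64,-.28,-.15,.009,.08)
    P=W[m];print(n,'pin',len(P),P.min(0),P.max(0),P.mean(0))
    lo=P[P[:,2]<.02]; c=lo.mean(0);u_,S,V=np.linalg.svd(lo[:,:2]-c[:2]);d=V[0]*np.sign(V[0,0]);pr=(lo[:,:2]-c[:2])@d
    print(' axis',d,np.arctan2(d[1],d[0]),'c',c,'ext',pr.min(),pr.max())
    hi=P[P[:,2]>.022];print(' ring',len(hi),hi[np.argsort(hi[:,2])][::max(1,len(hi)//12)])
    m=cl(W,.48,.64,-.08,-.0,.09,.118); P=W[m];print(n,'posttop',len(P));
    if len(P):print(P[np.argsort(P[:,1])][::max(1,len(P)//25)])
m=cl(Ws,.45,.64,-.08,-.0,.04,.118);P=Ws[m];print('side post',len(P),P.min(0),P.max(0));print(P[::max(1,len(P)//40)])
```

```text
desk top 0.0019157284424708987 0.0022255786457216205 side -0.0009883731356088443
corner [0.6512 0.1601 0.014 ]
corner [ 0.6445 -0.072   0.014 ]
corner [ 0.4565 -0.0651  0.014 ]
corner [0.4622 0.1629 0.014 ]
top pin 139 [ 0.5133 -0.2326  0.0091] [ 0.6063 -0.1806  0.0592] [ 0.5532 -0.2109  0.0218]
 axis [0.9821 0.1884] 0.1895131042628202 c [ 0.5524 -0.2109  0.0147] ext -0.039333799176907755 0.05862702990119282
 ring 32 [[ 0.5533 -0.1895  0.0224]
 [ 0.5428 -0.2091  0.0231]
 [ 0.5617 -0.2309  0.0268]
 [ 0.5598 -0.2326  0.0338]
 [ 0.5554 -0.1907  0.0378]
 [ 0.557  -0.1932  0.0429]
 [ 0.5565 -0.1899  0.0458]
 [ 0.5608 -0.1984  0.0501]
 [ 0.5651 -0.2188  0.0514]
 [ 0.5574 -0.1979  0.0516]
 [ 0.5598 -0.2038  0.0524]
 [ 0.5571 -0.1947  0.0536]
 [ 0.5596 -0.2006  0.0542]
 [ 0.5641 -0.2211  0.0546]
 [ 0.5616 -0.2092  0.0556]
 [ 0.5616 -0.2062  0.0565]]
top posttop 37
[[ 0.5503 -0.0501  0.1056]
 [ 0.547  -0.0498  0.1076]
 [ 0.5449 -0.0497  0.1045]
 [ 0.5437 -0.0497  0.098 ]
 [ 0.5614 -0.048   0.107 ]
 [ 0.5583 -0.0478  0.108 ]
 [ 0.5557 -0.0477  0.1069]
 [ 0.5435 -0.0469  0.0997]
 [ 0.5616 -0.04
[... 2745 characters left out ...]
 0.5589 -0.0476  0.0855]
 [ 0.5466 -0.0485  0.0849]
 [ 0.5396 -0.043   0.0804]
 [ 0.5524 -0.0489  0.0809]
 [ 0.5409 -0.0476  0.0792]
 [ 0.5562 -0.0465  0.076 ]
 [ 0.5437 -0.0482  0.0759]
 [ 0.5573 -0.0517  0.0751]
 [ 0.5485 -0.0512  0.0733]
 [ 0.5401 -0.041   0.0667]
 [ 0.5528 -0.0475  0.0675]
 [ 0.5407 -0.0478  0.0667]
 [ 0.5558 -0.0476  0.0639]
 [ 0.544  -0.0469  0.0625]
 [ 0.5585 -0.0483  0.0605]
 [ 0.5466 -0.048   0.0594]
 [ 0.5398 -0.0327  0.0497]
 [ 0.5491 -0.0493  0.0563]
 [ 0.5411 -0.0376  0.0487]
 [ 0.5516 -0.0507  0.0534]
 [ 0.5403 -0.0486  0.0512]
 [ 0.5554 -0.0484  0.0483]
 [ 0.5464 -0.0482  0.0466]
 [ 0.5403 -0.0395  0.0401]
 [ 0.552  -0.0495  0.043 ]
 [ 0.5542 -0.0517  0.0405]]
```

Clamp yaw ≈ -0.027, post ≈ (0.552,-0.037), pin grip ≈ (0.529,-0.2155) with yaw ≈ 0.185. Post, plate, pin length and heights match the given sizes. Next I'll write a planning helper and press the bar.

```bash
cat > plan.py <<'E'
import sys
from h import *
from scipy.spatial.transform import Rotation as R
def plan(p,yaw,maxd=40,n=5,tilt=None):
    s=arm.get_state();x=np.array(s['eef_pos']);r=s['ee_rot']
    Rc=R.from_euler('xyz',r);Rt=R.from_euler('xyz',[-np.pi/2,0,yaw])
    print('t',round(s['t'],2),'p',np.round(x,4),'rpy',np.round(r,3),'F',np.round(s['force'],1),'w',round(s['width'],4))
    p=np.array(p)
    for i in range(n):
        rv=(Rc.inv()*Rt).as_rotvec(degrees=True);k=np.linalg.norm(rv)
        if k>7: rv*=7/k
        d=(p-x)*1000;L=np.linalg.norm(d)
        if L>maxd:d*=maxd/L
        print(np.round(Rc.inv().apply(d),1).tolist(),np.round(rv,1).tolist())
        x=x+d/1000;Rc=Rc*R.from_rotvec(rv,degrees=True)
    print('left mm',np.round((p-x)*1000,1))
if __name__=='__main__':
    a=[float(v) for v in sys.argv[1:]]
    plan(a[:3],a[3],a[4] if len(a)>4 else 40)
E
python3 plan.py .5545 .028 .17 -0.027
```

```text
t 0.1 p [ 0.2749 -0.616   0.2257] rpy [-1.569  0.     0.42 ] F [ 0.2 -0.1 -0. ] w 0.0875
[29.4, 3.2, 26.9] [-0.0, 7.0, -0.0]
[25.9, 3.2, 30.3] [-0.0, 7.0, -0.0]
[22.0, 3.2, 33.2] [-0.0, 7.0, -0.0]
[17.8, 3.2, 35.7] [-0.0, 4.6, -0.0]
[14.9, 3.2, 37.0] [-0.0, -0.0, -0.0]
left mm [200.2 461.1 -39.9]
```

move_arm([
  {"dp": [29,2,27],"rotation": [0,7,0]},
  {"dp": [26,2,30],"rotation": [0,7,0]},
  {"dp": [22,2,33],"rotation": [0,7,0]},
  {"dp": [18,2,36],"rotation": [0,5,0]},
  {"dp": [15,2,37],"rotation": [0,0,0]},
], jaw=255, squeeze=20)

```text
t: 0.52
eef_pos: [0.3521, -0.4338, 0.2106]
ee_rot: [-1.566, 0.007, -0.053]
force: [0.7, 0.9, 0.4]
width: 0.0598
```

```bash
python3 plan.py .5545 .028 .17 -0.027
```

```text
t 0.52 p [ 0.3521 -0.4338  0.2106] rpy [-1.566  0.007 -0.053] F [0.7 0.9 0.4] w 0.0598
[14.1, 3.3, 37.3] [-0.3, -1.5, -0.4]
[15.0, 3.2, 36.9] [0.0, 0.0, -0.0]
[15.0, 3.2, 36.9] [-0.0, 0.0, 0.0]
[15.0, 3.2, 36.9] [-0.0, 0.0, 0.0]
[15.0, 3.2, 36.9] [-0.0, 0.0, 0.0]
left mm [122.4 279.2 -24.5]
```

move_arm([
  {"dp": [15,2,38],"rotation": [0,-1.5,-0.4]},
  {"dp": [16,2,38],"rotation": [0,0,0]},
  {"dp": [16,2,38],"rotation": [0,0,0]},
  {"dp": [16,2,38],"rotation": [0,0,0]},
  {"dp": [16,2,38],"rotation": [0,0,0]},
])

```text
t: 0.93
eef_pos: [0.4352, -0.2428, 0.2001]
ee_rot: [-1.565, 0.001, -0.029]
force: [0.4, 0.5, -0.0]
width: 0.027
```

move_arm([
  {"dp": [16,2,38],"rotation": [0,0,0]},
  {"dp": [16,2,38],"rotation": [0,0,0]},
  {"dp": [16,2,38],"rotation": [0,0,0]},
  {"dp": [16,2,38],"rotation": [0,0,0]},
  {"dp": [16,2,38],"rotation": [0,0,0]},
])

```text
t: 1.35
eef_pos: [0.5183, -0.0518, 0.1914]
ee_rot: [-1.564, 0.0, -0.029]
force: [0.8, -0.3, 0.1]
width: 0.0005
```

```bash
python3 plan.py .5545 .025 .15 -0.027
```

```text
t 1.35 p [ 0.5183 -0.0518  0.1914] rpy [-1.564  0.    -0.029] F [ 0.8 -0.3  0.1] w 0.0005
[14.4, 17.7, 32.8] [-0.4, -0.1, -0.0]
[14.4, 17.5, 32.9] [-0.0, 0.0, -0.0]
[5.2, 6.3, 11.9] [-0.0, -0.0, 0.0]
[0.0, 0.0, 0.0] [-0.0, 0.0, -0.0]
[0.0, 0.0, 0.0] [-0.0, -0.0, 0.0]
left mm [0. 0. 0.]
```

move_arm([
  {"dp": [15,0,34],"rotation": [-0.4,0,0]},
  {"dp": [15,0,34],"rotation": [0,0,0]},
  {"dp": [5,10,9],"rotation": [0,0,0]},
  {"dp": [0,20,0],"rotation": [0,0,0]},
  {"dp": [0,10,0],"rotation": [0,0,0]},
])

```text
t: 1.77
eef_pos: [0.5602, 0.0371, 0.151]
ee_rot: [-1.57, -0.004, -0.02]
force: [-0.8, 0.3, -0.9]
width: 0.0006
```

```bash
python3 plan.py .5545 .022 .085 -0.027 15
```

```text
t 1.77 p [0.5602 0.0371 0.151 ] rpy [-1.57  -0.004 -0.02 ] F [-0.8  0.3 -0.9] w 0.0006
[-1.2, 14.6, -3.4] [-0.0, 0.4, 0.2]
[-1.2, 14.6, -3.4] [0.0, -0.0, 0.0]
[-1.2, 14.6, -3.4] [0.0, -0.0, 0.0]
[-1.2, 14.6, -3.4] [0.0, -0.0, 0.0]
[-0.6, 7.7, -1.8] [0.0, -0.0, 0.0]
left mm [0. 0. 0.]
```

move_arm([
  {"dp": [-1.5,12,-4],"rotation": [0,0,0]},
  {"dp": [-1.5,12,-4],"rotation": [0,0,0]},
  {"dp": [-1.5,12,-4],"rotation": [0,0,0]},
  {"dp": [-1,12,-2],"rotation": [0,0,0]},
  {"dp": [0,8,-1],"rotation": [0,0,0]},
])

```text
t: 2.18
eef_pos: [0.5554, 0.0207, 0.0923]
ee_rot: [-1.571, -0.006, -0.018]
force: [-0.4, 1.8, 1.9]
width: 0.0006
```

```bash
python3 plan.py .5545 .022 .083 -0.027 8
```

```text
t 2.18 p [0.5554 0.0207 0.0923] rpy [-1.571 -0.006 -0.018] F [-0.4  1.8  1.9] w 0.0006
[-0.9, 7.9, 1.1] [-0.0, 0.5, 0.3]
[-0.1, 1.4, 0.2] [0.0, -0.0, 0.0]
[0.0, 0.0, 0.0] [0.0, -0.0, 0.0]
[0.0, 0.0, 0.0] [0.0, -0.0, 0.0]
[0.0, 0.0, 0.0] [0.0, -0.0, 0.0]
left mm [0. 0. 0.]
```

move_arm([
  {"dp": [0,4,0],"rotation": [0,0,0]},
  {"dp": [0,3,0],"rotation": [0,0,0]},
  {"dp": [0,2,0],"rotation": [0,0,0]},
  {"dp": [0,1.5,0],"rotation": [0,0,0]},
])

```text
t: 2.52
eef_pos: [0.5552, 0.0198, 0.0848]
ee_rot: [-1.571, -0.006, -0.019]
force: [-5.0, 2.1, 9.9]
width: 0.0006
```

move_arm([
  {"dp": [0,1.5,0],"rotation": [0,0,0]},
  {"dp": [0,1.5,0],"rotation": [0,0,0]},
  {"dp": [0,1,0],"rotation": [0,0,0]},
])

```text
t: 2.77
eef_pos: [0.5552, 0.0197, 0.0849]
ee_rot: [-1.571, -0.008, -0.018]
force: [-1.4, 1.1, 3.7]
width: 0.0007
```

move_arm([
  {"dp": [0,-38,0],"rotation": [0,0,0]},
  {"dp": [-10,-38,-30],"rotation": [0,-3,0]},
  {"dp": [-20,-10,-40],"rotation": [0,-3,0]},
  {"dp": [-20,0,-40],"rotation": [0,-3,0]},
  {"dp": [-20,0,-40],"rotation": [0,-3,0]},
], jaw=0)

```text
t: 3.18
eef_pos: [0.4993, -0.1242, 0.1707]
ee_rot: [-1.575, -0.006, 0.207]
force: [1.8, -1.0, -0.2]
width: 0.0283
```

```bash
python3 - <<'E'
from h import *
for n in ['top','side']:
    f=grab(n,n+'1.png'); np.savez('f_'+n+'1.npz',**f)
t=np.load('f_top1.npz');s=np.load('f_side1.npz')
a=t['pixels'][135:225,170:330,::-1]; a=cv2.resize(a,(800,450),interpolation=cv2.INTER_CUBIC)
cv2.imwrite('pics/ct1.png',a)
a=s['pixels'][145:265,225:345,::-1]; cv2.imwrite('pics/cs1.png',cv2.resize(a,None,fx=5,fy=5,interpolation=cv2.INTER_CUBIC))
E
python3 plan.py .526 -.216 .12 .185
```

```text
t 3.28 p [ 0.4976 -0.1272  0.1701] rpy [-1.575 -0.004  0.201] F [ 0.2  0.1 -0.2] w 0.0362
[3.7, 19.1, -35.0] [0.2, 0.9, 0.2]
[4.4, 18.9, -35.0] [0.0, 0.0, -0.0]
[2.8, 12.2, -22.6] [-0.0, 0.0, 0.0]
[0.0, 0.0, 0.0] [0.0, 0.0, 0.0]
[0.0, 0.0, 0.0] [-0.0, 0.0, -0.0]
left mm [0. 0. 0.]
```

View pics/ct1.png

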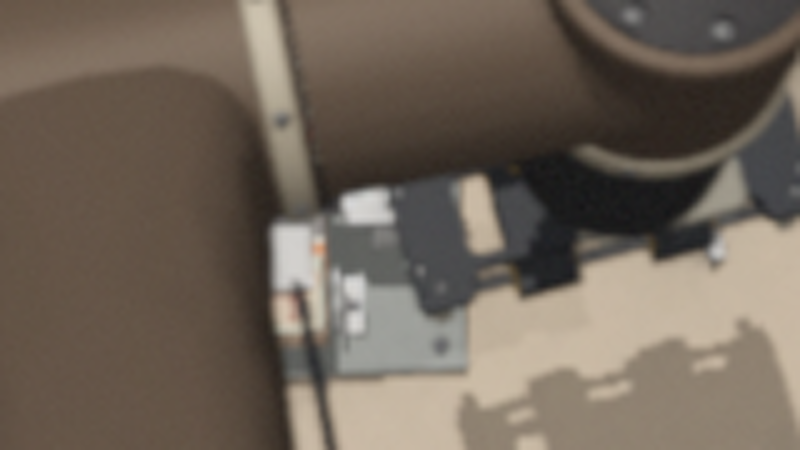

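View pics/cs1.png

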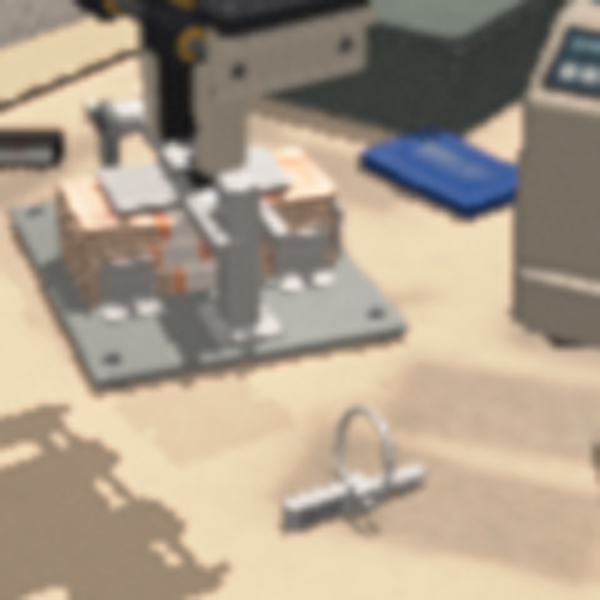

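Side view: bar is level, fork round the post (post top at crop (238,190)), pin untouched. Now the pin.

move_arm([
  {"dp": [4,8,-36],"rotation": [0,1,0]},
  {"dp": [5,18,-36],"rotation": [0,0,0]},
  {"dp": [2,24,-16],"rotation": [0,0,0]},
  {"dp": [0,10,0],"rotation": [0,0,0]},
  {"dp": [0,0,0],"rotation": [0,0,0]},
])

```text
t: 3.7
eef_pos: [0.5267, -0.2162, 0.1118]
ee_rot: [-1.576, -0.01, 0.179]
force: [-0.3, 0.2, -0.5]
width: 0.0694
```

```bash
python3 plan.py .526 -.216 .004 .185 25
python3 - <<'E'
from h import *
for n in ['top','side']:
    f=grab(n,n+'2.png'); np.savez('f_'+n+'2.npz',**f)
s=np.load('f_side2.npz')
a=s['pixels'][145:265,225:345,::-1]; cv2.imwrite('pics/cs2.png',cv2.resize(a,None,fx=5,fy=5,interpolation=cv2.INTER_CUBIC))
E
```

```text
t 3.7 p [ 0.5267 -0.2162  0.1118] rpy [-1.576 -0.01   0.179] F [-0.3  0.2 -0.5] w 0.0694
[-0.4, 25.0, 0.2] [0.3, -0.3, 0.6]
[-0.1, 25.0, 0.1] [0.0, 0.0, 0.0]
[-0.1, 25.0, 0.1] [0.0, 0.0, 0.0]
[-0.1, 25.0, 0.1] [0.0, 0.0, 0.0]
[-0.0, 7.8, 0.0] [0.0, 0.0, 0.0]
left mm [0. 0. 0.]
```

View pics/cs2.png

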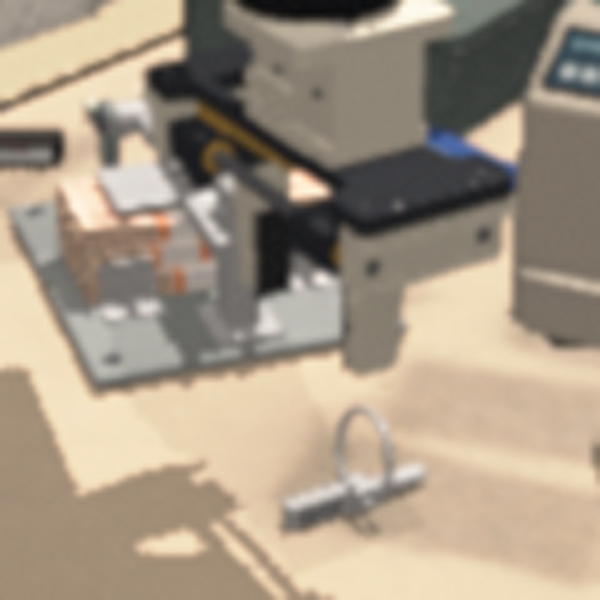

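View pics/top2.png

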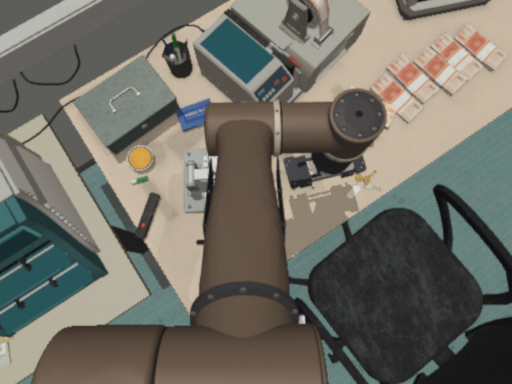

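move_arm([
  {"dp": [0,25,0],"rotation": [0.3,-0.3,0.6]},
  {"dp": [0,25,0],"rotation": [0,0,0]},
  {"dp": [0,25,0],"rotation": [0,0,0]},
  {"dp": [0,15,0],"rotation": [0,0,0]},
  {"dp": [0,6,0],"rotation": [0,0,0]},
])

```text
t: 4.22
eef_pos: [0.5348, -0.2115, 0.0244]
ee_rot: [-1.576, -0.016, 0.193]
force: [-1.0, 0.7, 0.6]
width: 0.0877
```

```bash
python3 plan.py .526 -.216 .003 .185 25;  python3 - <<'E'
from h import *
for n in ['side']:
    f=grab(n,n+'3.png'); np.savez('f_'+n+'3.npz',**f)
s=np.load('f_side3.npz')
a=s['pixels'][145:265,225:345,::-1]; cv2.imwrite('pics/cs3.png',cv2.resize(a,None,fx=5,fy=5,interpolation=cv2.INTER_CUBIC))
E
```

```text
t 4.22 p [ 0.5348 -0.2115  0.0244] rpy [-1.576 -0.016  0.193] F [-1.   0.7  0.6] w 0.0877
[-9.8, 21.3, -2.6] [0.3, 0.5, 0.9]
[-0.0, -0.0, 0.0] [0.0, 0.0, -0.0]
[0.0, 0.0, 0.0] [0.0, 0.0, 0.0]
[0.0, 0.0, 0.0] [0.0, 0.0, 0.0]
[0.0, 0.0, 0.0] [0.0, 0.0, 0.0]
left mm [0. 0. 0.]
```

View pics/cs3.png

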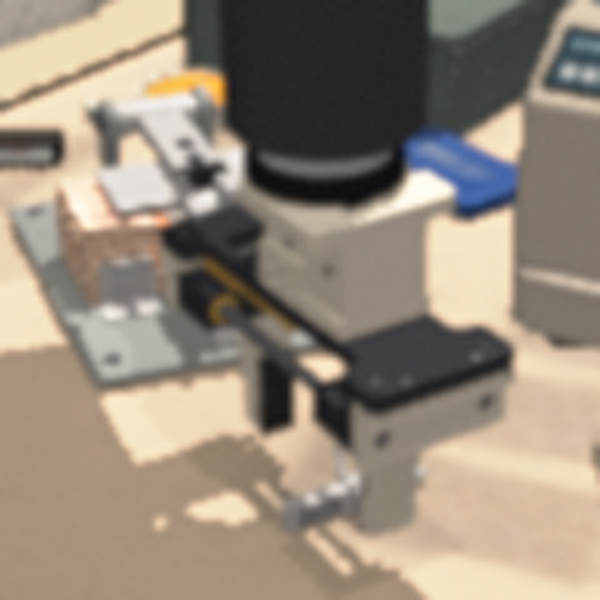

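move_arm([
  {"dp": [-8,3,-2],"rotation": [0.3,0.5,0.9]},
  {"dp": [-2,6,-1],"rotation": [0,0,0]},
  {"dp": [0,6,0],"rotation": [0,0,0]},
  {"dp": [0,3,0],"rotation": [0,0,0]},
  {"dp": [0,0,0],"rotation": [0,0,0]},
])

```text
t: 4.68
eef_pos: [0.5276, -0.2155, 0.0097]
ee_rot: [-1.572, -0.004, 0.187]
force: [-0.0, -0.5, 0.4]
width: 0.0875
```

```bash
python3 plan.py .526 -.216 .003 .185 25
```

```text
t 4.68 p [ 0.5276 -0.2155  0.0097] rpy [-1.572 -0.004  0.187] F [-0.  -0.5  0.4] w 0.0875
[-1.7, 6.7, -0.2] [0.1, 0.1, 0.2]
[0.0, 0.0, 0.0] [0.0, 0.0, 0.0]
[0.0, 0.0, 0.0] [-0.0, 0.0, -0.0]
[0.0, 0.0, 0.0] [0.0, 0.0, 0.0]
[0.0, 0.0, 0.0] [-0.0, 0.0, -0.0]
left mm [0. 0. 0.]
```

move_arm([
  {"dp": [-2,4,0],"rotation": [0,0,0]},
  {"dp": [0,3,0],"rotation": [0,0,0]},
  {"dp": [0,0,0],"rotation": [0,0,0]},
])

```text
t: 4.93
eef_pos: [0.5262, -0.2161, 0.003]
ee_rot: [-1.573, -0.006, 0.187]
force: [-0.9, -0.2, -0.3]
width: 0.0873
```

```bash
python3 plan.py .526 -.216 .003 .185 25;  python3 - <<'E'
from h import *
for n in ['side']:
    f=grab(n,n+'4.png'); np.savez('f_'+n+'4.npz',**f)
s=np.load('f_side4.npz')
a=s['pixels'][195:285,255:345,::-1]; cv2.imwrite('pics/cs4.png',cv2.resize(a,None,fx=6,fy=6,interpolation=cv2.INTER_CUBIC))
E
```

```text
t 4.93 p [ 0.5262 -0.2161  0.003 ] rpy [-1.573 -0.006  0.187] F [-0.9 -0.2 -0.3] w 0.0873
[-0.2, -0.0, 0.1] [0.1, 0.1, 0.3]
[0.0, 0.0, 0.0] [0.0, 0.0, 0.0]
[0.0, 0.0, 0.0] [0.0, 0.0, 0.0]
[0.0, 0.0, 0.0] [0.0, 0.0, 0.0]
[0.0, 0.0, 0.0] [0.0, 0.0, 0.0]
left mm [0. 0. 0.]
```

View pics/cs4.png

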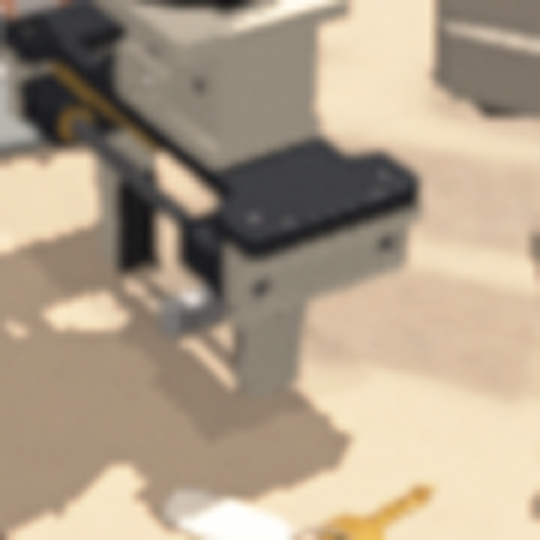

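move_arm([
  {"dp": [0,0,0],"rotation": [0,0,0]},
  {"dp": [0,0,0],"rotation": [0,0,0]},
  {"dp": [0,0,0],"rotation": [0,0,0]},
  {"dp": [0,0,0],"rotation": [0,0,0]},
  {"dp": [0,0,0],"rotation": [0,0,0]},
], jaw=255, squeeze=40)

```text
t: 5.4
eef_pos: [0.5265, -0.2162, 0.0035]
ee_rot: [-1.573, -0.006, 0.187]
force: [0.2, 0.1, 1.2]
width: 0.0602
```

move_arm([
  {"dp": [0,0,0],"rotation": [0,0,0]},
  {"dp": [0,0,0],"rotation": [0,0,0]},
  {"dp": [0,0,0],"rotation": [0,0,0]},
  {"dp": [0,0,0],"rotation": [0,0,0]},
  {"dp": [0,0,0],"rotation": [0,0,0]},
])

```text
t: 5.82
eef_pos: [0.5266, -0.2162, 0.0036]
ee_rot: [-1.573, -0.006, 0.187]
force: [-0.8, -0.1, 1.0]
width: 0.0265
```

move_arm([
  {"dp": [0,0,0],"rotation": [0,0,0]},
  {"dp": [0,0,0],"rotation": [0,0,0]},
  {"dp": [0,0,0],"rotation": [0,0,0]},
  {"dp": [0,0,0],"rotation": [0,0,0]},
  {"dp": [0,0,0],"rotation": [0,0,0]},
])

```text
t: 6.23
eef_pos: [0.5266, -0.2162, 0.0036]
ee_rot: [-1.573, -0.006, 0.187]
force: [-0.0, 0.3, -0.6]
width: 0.0097
```

```bash
python3 plan.py .47 -.045 .15 -.027 25;  python3 - <<'E'
from h import *
for n in ['side']:
    f=grab(n,n+'5.png'); np.savez('f_'+n+'5.npz',**f)
s=np.load('f_side5.npz')
a=s['pixels'][195:285,255:345,::-1]; cv2.imwrite('pics/cs5.png',cv2.resize(a,None,fx=6,fy=6,interpolation=cv2.INTER_CUBIC))
E
```

```text
t 6.23 p [ 0.5266 -0.2162  0.0036] rpy [-1.573 -0.006  0.187] F [-0.   0.3 -0.6] w 0.0097
[-2.5, -15.8, 19.2] [0.0, 7.0, 0.2]
[-4.8, -15.8, 18.8] [0.0, 5.2, 0.2]
[-6.6, -15.8, 18.3] [0.0, 0.0, -0.0]
[-6.6, -15.8, 18.3] [0.0, 0.0, 0.0]
[-6.6, -15.8, 18.3] [0.0, 0.0, 0.0]
left mm [-26.1  79.1  67.6]
```

View pics/cs5.png

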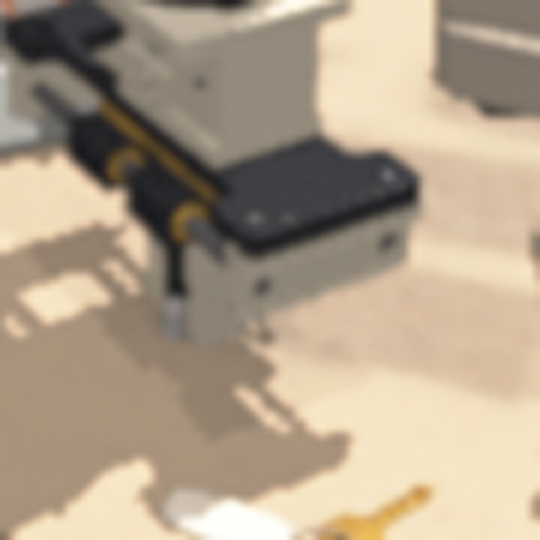

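move_arm([
  {"dp": [0,-8,0],"rotation": [0,0,0]},
  {"dp": [0,-20,0],"rotation": [0,0,0]},
  {"dp": [-10,-30,0],"rotation": [0,3,0]},
  {"dp": [-18,-30,10],"rotation": [0,5,0]},
  {"dp": [-18,-25,18],"rotation": [0,4,0]},
])

```text
t: 6.7
eef_pos: [0.4753, -0.1941, 0.115]
ee_rot: [-1.571, 0.007, -0.03]
force: [1.7, 1.1, -1.1]
width: 0.0098
```

```bash
python3 plan.py .445 -.037 .11 -.027 25;  python3 - <<'E'
from h import *
for n in ['side']:
    f=grab(n,n+'6.png'); np.savez('f_'+n+'6.npz',**f)
s=np.load('f_side6.npz')
a=s['pixels'][145:265,205:325,::-1]; cv2.imwrite('pics/cs6.png',cv2.resize(a,None,fx=5,fy=5,interpolation=cv2.INTER_CUBIC))
E
```

```text
t 6.7 p [ 0.4753 -0.1941  0.115 ] rpy [-1.571  0.007 -0.03 ] F [ 1.7  1.1 -1.1] w 0.0098
[-5.5, 0.8, 24.4] [0.0, -0.2, -0.4]
[-5.4, 0.8, 24.4] [-0.0, -0.0, -0.0]
[-5.4, 0.8, 24.4] [-0.0, 0.0, -0.0]
[-5.4, 0.8, 24.4] [-0.0, -0.0, 0.0]
[-5.4, 0.8, 24.4] [-0.0, 0.0, -0.0]
left mm [-6.6 34.4 -1.1]
```

View pics/cs6.png

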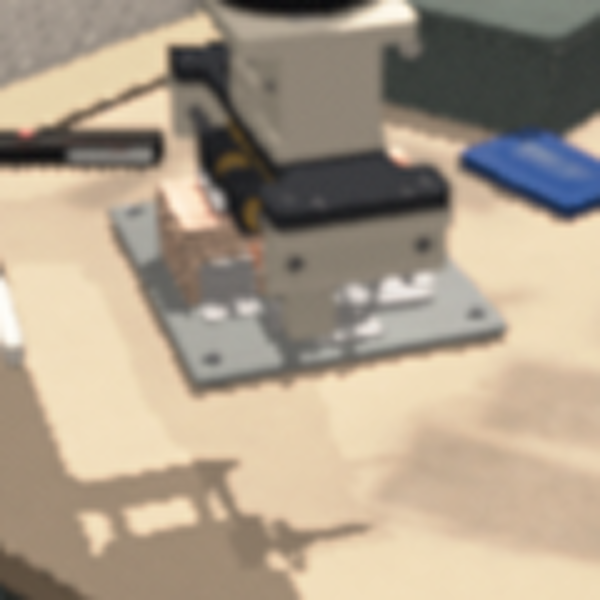

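move_arm([
  {"dp": [-6,0,33],"rotation": [0,0,-0.4]},
  {"dp": [-7,0,33],"rotation": [0,0,0]},
  {"dp": [-7,0,33],"rotation": [0,0,0]},
  {"dp": [-5,0,33],"rotation": [0,0,0]},
  {"dp": [0,0,20],"rotation": [0,0,0]},
])

```text
t: 7.17
eef_pos: [0.4534, -0.0374, 0.1266]
ee_rot: [-1.569, -0.017, -0.044]
force: [1.0, -0.3, -1.4]
width: 0.0095
```

move_arm([
  {"dp": [0,0,0],"rotation": [0,0,0]},
])

```text
t: 7.25
eef_pos: [0.4536, -0.0347, 0.1276]
ee_rot: [-1.568, -0.018, -0.041]
force: [1.0, -0.3, -0.9]
width: 0.0092
```

```bash
python3 plan.py .445 -.037 .11 -.027 25;  python3 - <<'E'
from h import *
for n in ['side','top']:
    f=grab(n,n+'7.png'); np.savez('f_'+n+'7.npz',**f)
s=np.load('f_side7.npz')
a=s['pixels'][145:265,205:325,::-1]; cv2.imwrite('pics/cs7.png',cv2.resize(a,None,fx=5,fy=5,interpolation=cv2.INTER_CUBIC))
s=np.load('f_top7.npz')
a=s['pixels'][125:225,190:310,::-1]; cv2.imwrite('pics/ct7.png',cv2.resize(a,None,fx=5,fy=5,interpolation=cv2.INTER_CUBIC))
E
```

```text
t 7.25 p [ 0.4536 -0.0347  0.1276] rpy [-1.568 -0.018 -0.041] F [ 1.  -0.3 -0.9] w 0.0092
[-8.8, 17.5, -2.7] [-0.2, -0.8, 1.1]
[0.0, 0.0, 0.0] [0.0, 0.0, -0.0]
[0.0, 0.0, 0.0] [-0.0, 0.0, 0.0]
[0.0, 0.0, 0.0] [-0.0, 0.0, 0.0]
[0.0, 0.0, 0.0] [-0.0, 0.0, 0.0]
left mm [0. 0. 0.]
```

View pics/cs7.png

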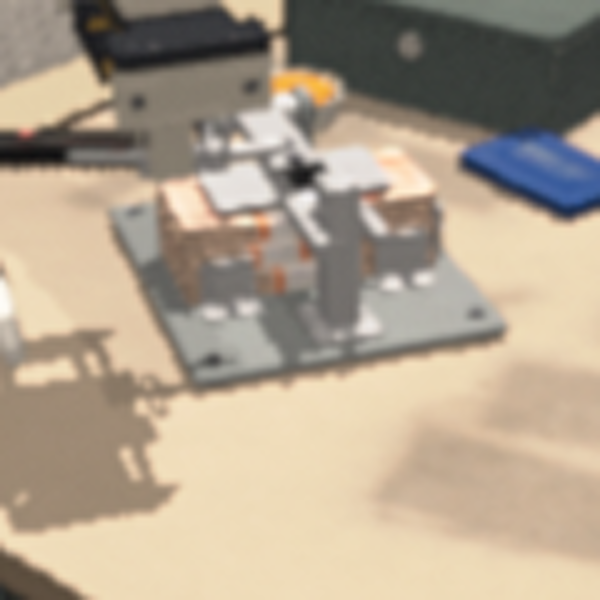

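View pics/ct7.png

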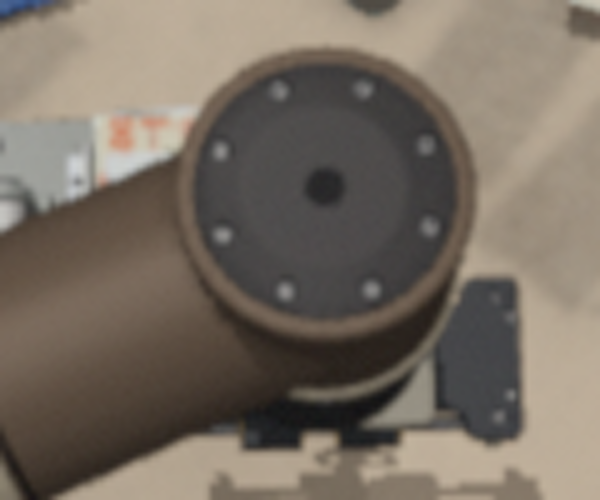

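Run:
```python
from h import *
s=np.load('f_side7.npz')
a=s['pixels'][160:215,228:298,::-1]; cv2.imwrite('pics/z7.png',cv2.resize(a,None,fx=11,fy=11,interpolation=cv2.INTER_NEAREST))
W=pts(s);np.set_printoptions(precision=4,suppress=True,linewidth=200)
for v in range(166,184,2):
    print(v,[(u,*np.round(W[v,u]*1000).astype(int)) for u in range(240,260,2)])
```

```text
166 [(240, np.int64(440), np.int64(-121), np.int64(200)), (242, np.int64(444), np.int64(-122), np.int64(200)), (244, np.int64(449), np.int64(-122), np.int64(199)), (246, np.int64(454), np.int64(-124), np.int64(199)), (248, np.int64(459), np.int64(-124), np.int64(198)), (250, np.int64(464), np.int64(-124), np.int64(198)), (252, np.int64(469), np.int64(-123), np.int64(196)), (254, np.int64(474), np.int64(-124), np.int64(196)), (256, np.int64(479), np.int64(-125), np.int64(196)), (258, np.int64(484), np.int64(-125), np.int64(195))]
168 [(240, np.int64(439), np.int64(-123), np.int64(196)), (242, np.int64(444), np.int64(-123), np.int64(195)), (244, np.int64(449), np.int64(-124), np.int64(195)), (246, np.int64(454), np.int64(-124), np.int64(194)), (248, np.int64(459), np.int64(-124), np.int64(193)), (250, np.int64(482), np.int64(-58), np.int64(163)), (252, np.int64(540), np.int64(124), np.int64(80)), (254, np.int64(545), np.int64(117), np.int64(82)), (256, np.int64(551), np.int64(115), np.int64(82)), (258, np.int64(557), np.int64(115), np.int64(81))]
170 [(240, np.int64(455), np.int64(-56)
[... 2874 characters left out ...]
, np.int64(520), np.int64(58), np.int64(70)), (254, np.int64(527), np.int64(61), np.int64(68)), (256, np.int64(532), np.int64(58), np.int64(68)), (258, np.int64(537), np.int64(52), np.int64(70))]
182 [(240, np.int64(487), np.int64(77), np.int64(60)), (242, np.int64(493), np.int64(76), np.int64(60)), (244, np.int64(499), np.int64(76), np.int64(59)), (246, np.int64(500), np.int64(54), np.int64(69)), (248, np.int64(505), np.int64(52), np.int64(68)), (250, np.int64(511), np.int64(50), np.int64(68)), (252, np.int64(516), np.int64(46), np.int64(69)), (254, np.int64(522), np.int64(46), np.int64(68)), (256, np.int64(528), np.int64(42), np.int64(69)), (258, np.int64(533), np.int64(39), np.int64(70))]
```

View pics/z7.png

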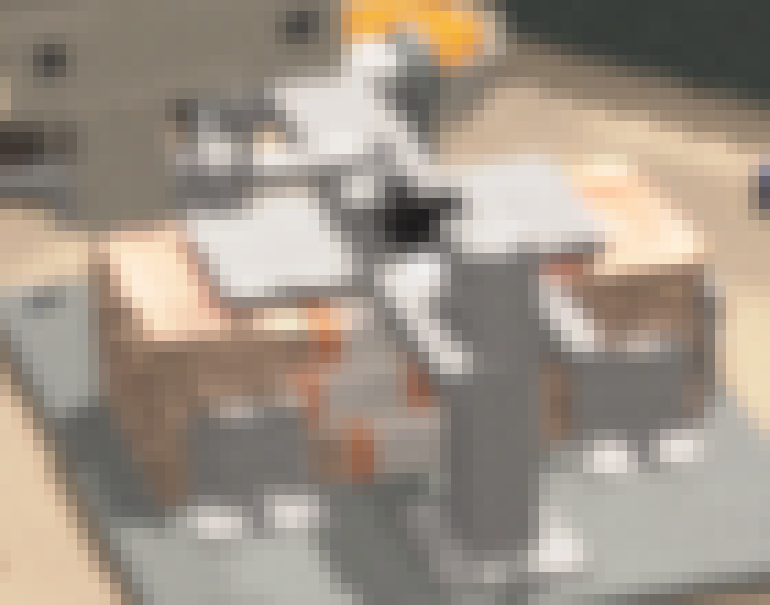

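```bash
python3 plan.py .450 -.0365 .088 -.027 12
```

```text
t 7.35 p [ 0.4533 -0.0365  0.1273] rpy [-1.568 -0.017 -0.041] F [-0.7 -0.1 -1.8] w 0.0096
[-1.2, 11.9, -0.1] [-0.1, -0.8, 1.0]
[-1.0, 12.0, -0.0] [0.0, 0.0, 0.0]
[-1.0, 12.0, -0.0] [0.0, 0.0, 0.0]
[-0.3, 3.4, -0.0] [0.0, 0.0, 0.0]
[0.0, 0.0, 0.0] [0.0, 0.0, 0.0]
left mm [0. 0. 0.]
```

move_arm([
  {"dp": [-1,10,0],"rotation": [0,-0.8,1]},
  {"dp": [-1,10,0],"rotation": [0,0,0]},
  {"dp": [-1,10,0],"rotation": [0,0,0]},
  {"dp": [0,6,0],"rotation": [0,0,0]},
  {"dp": [0,0,0],"rotation": [0,0,0]},
])

```text
t: 7.77
eef_pos: [0.4507, -0.0394, 0.0912]
ee_rot: [-1.568, -0.001, -0.029]
force: [0.3, -0.1, -0.9]
width: 0.0097
```

```bash
python3 plan.py .450 -.0365 .088 -.027 12
python3 - <<'E'
from h import *
f=grab('side','side8.png'); np.savez('f_side8.npz',**f)
a=f['pixels'][160:215,228:298,::-1]; cv2.imwrite('pics/z8.png',cv2.resize(a,None,fx=11,fy=11,interpolation=cv2.INTER_NEAREST))
W=pts(f)
def cl(W,x0,x1,y0,y1,z0,z1):
    return (W[...,0]>x0)&(W[...,0]<x1)&(W[...,1]>y0)&(W[...,1]<y1)&(W[...,2]>z0)&(W[...,2]<z1)
m=cl(W,.495,.53,-.06,-.02,.08,.11)
P=W[m];print(len(P));print(np.round(P*1000,1))
m=cl(W,.543,.558,-.06,-.03,.03,.1);P=W[m];print('post -y face',np.median(P,0),np.mean(P,0),len(P))
E
```

```text
t 7.77 p [ 0.4507 -0.0394  0.0912] rpy [-1.568e+00 -1.000e-03 -2.900e-02] F [ 0.3 -0.1 -0.9] w 0.0097
[-0.8, 3.2, 2.9] [-0.1, -0.1, 0.0]
[0.0, 0.0, 0.0] [0.0, -0.0, -0.0]
[0.0, 0.0, 0.0] [0.0, -0.0, 0.0]
[0.0, 0.0, 0.0] [0.0, 0.0, 0.0]
[0.0, 0.0, 0.0] [0.0, 0.0, 0.0]
left mm [0. 0. 0.]
31
[[499.6 -40.8  98.8]
 [502.7 -39.9  97.9]
 [505.3 -41.1  98. ]
 [508.3 -40.8  97.3]
 [510.6 -42.6  97.8]
 [513.  -44.   98. ]
 [517.5 -39.2  95. ]
 [496.2 -42.   96.9]
 [498.3 -44.8  97.8]
 [501.5 -43.8  96.8]
 [504.5 -43.2  96. ]
 [508.3 -40.5  94.1]
 [509.6 -45.5  96.2]
 [513.9 -41.   93.4]
 [515.5 -45.1  95. ]
 [529.4 -20.2  81. ]
 [496.  -42.6  94.1]
 [497.3 -47.9  96.3]
 [501.2 -44.4  94. ]
 [503.6 -46.1  94.4]
 [506.3 -46.7  94.2]
 [509.6 -45.2  92.9]
 [513.4 -42.4  91. ]
 [495.8 -42.9  91.2]
 [497.7 -46.1  92.4]
 [501.6 -43.   90.2]
 [503.9 -44.7  90.6]
 [507.1 -43.9  89.7]
 [529.7 -37.3  82.6]
 [529.2 -47.4  81.2]
 [528.2 -58.9  80.7]]
post -y face [ 0.54984961 -0.04855533  0.06610795] [ 0.5499643  -0.04851132  0.06593836] 112
```

View pics/z8.png

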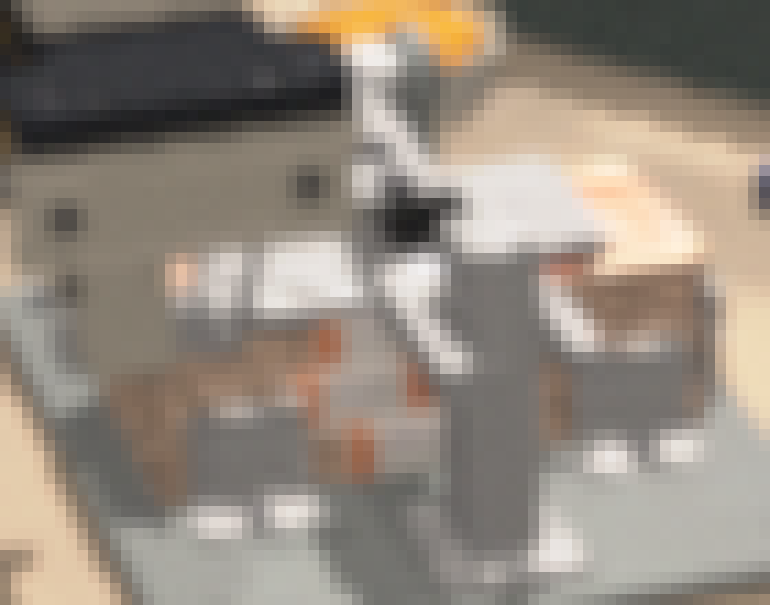

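move_arm([
  {"dp": [0,3,3],"rotation": [0,0,0]},
  {"dp": [5,0,0.5],"rotation": [0,0,0]},
  {"dp": [5,0,0],"rotation": [0,0,0]},
  {"dp": [0,0,0],"rotation": [0,0,0]},
])

```text
t: 8.15
eef_pos: [0.4629, -0.0368, 0.0898]
ee_rot: [-1.568, -0.003, -0.03]
force: [0.6, 0.8, -0.7]
width: 0.0097
```

```bash
python3 plan.py .475 -.036 .0876 -.027 5
```

```text
t 8.15 p [ 0.4629 -0.0368  0.0898] rpy [-1.568 -0.003 -0.03 ] F [ 0.6  0.8 -0.7] w 0.0097
[4.9, 0.9, 0.5] [-0.2, -0.2, 0.1]
[4.9, 0.9, 0.5] [0.0, -0.0, 0.0]
[2.3, 0.4, 0.2] [0.0, 0.0, 0.0]
[0.0, 0.0, 0.0] [0.0, -0.0, 0.0]
[0.0, 0.0, 0.0] [0.0, 0.0, 0.0]
left mm [0. 0. 0.]
```

move_arm([
  {"dp": [0,2.2,0.8],"rotation": [0,0,0]},
  {"dp": [3,1,0],"rotation": [0,0,0]},
  {"dp": [4,0,0],"rotation": [0,0,0]},
  {"dp": [4,0,0],"rotation": [0,0,0]},
  {"dp": [0,0,0],"rotation": [0,0,0]},
])

```text
t: 8.57
eef_pos: [0.4761, -0.036, 0.087]
ee_rot: [-1.568, -0.004, -0.029]
force: [0.4, 0.7, -0.5]
width: 0.0097
```

```bash
python3 plan.py .49 -.036 .0876 -.027 5;python3 - <<'E'
from h import *
f=grab('side','side9.png'); np.savez('f_side9.npz',**f)
a=f['pixels'][160:215,228:298,::-1]; cv2.imwrite('pics/z9.png',cv2.resize(a,None,fx=11,fy=11,interpolation=cv2.INTER_NEAREST))
E
```

```text
t 8.57 p [ 0.4761 -0.036   0.087 ] rpy [-1.568 -0.004 -0.029] F [ 0.4  0.7 -0.5] w 0.0097
[5.0, -0.2, 0.1] [-0.2, -0.1, 0.2]
[5.0, -0.2, 0.1] [0.0, 0.0, 0.0]
[3.9, -0.2, 0.1] [0.0, -0.0, 0.0]
[0.0, 0.0, 0.0] [0.0, -0.0, 0.0]
[0.0, 0.0, 0.0] [0.0, -0.0, 0.0]
left mm [0. 0. 0.]
```

View pics/z9.png

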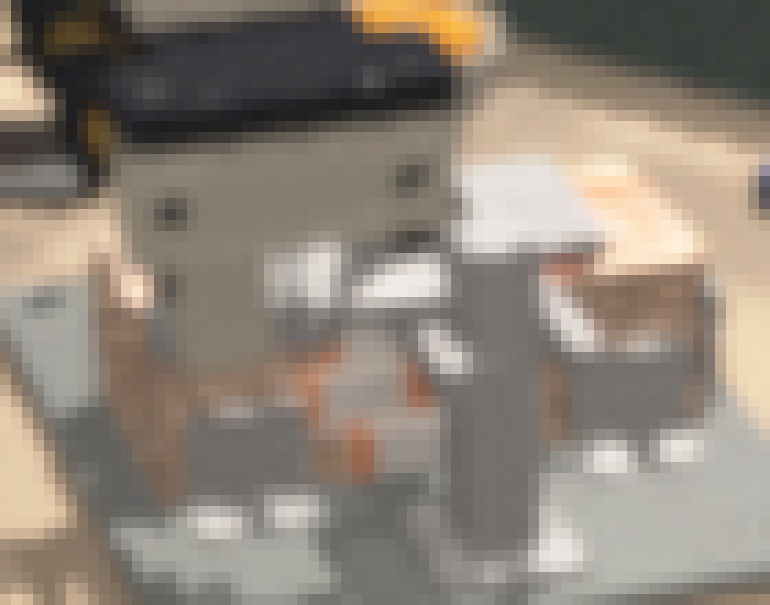

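move_arm([
  {"dp": [3,0,0],"rotation": [-0.2,0,0.2]},
  {"dp": [3,0,0],"rotation": [0,0,0]},
  {"dp": [3,0,0],"rotation": [0,0,0]},
])

```text
t: 8.87
eef_pos: [0.4844, -0.0363, 0.0869]
ee_rot: [-1.572, 0.001, -0.029]
force: [-1.8, 0.9, 0.6]
width: 0.0095
```

move_arm([
  {"dp": [3,0,0],"rotation": [0,0,0]},
  {"dp": [3,0,0],"rotation": [0,0,0]},
])

```text
t: 9.03
eef_pos: [0.4911, -0.0363, 0.087]
ee_rot: [-1.571, 0.001, -0.029]
force: [-0.8, 0.6, -0.3]
width: 0.0096
```

move_arm([
  {"dp": [4,0,0],"rotation": [0,0,0]},
  {"dp": [4,0,0],"rotation": [0,0,0]},
  {"dp": [3,0,0],"rotation": [0,0,0]},
])

```text
t: 9.28
eef_pos: [0.5035, -0.0366, 0.0872]
ee_rot: [-1.571, 0.001, -0.029]
force: [-1.5, 0.2, 0.1]
width: 0.0096
```

```bash
python3 plan.py .51 -.036 .0876 -.027 5;python3 - <<'E'
from h import *
f=grab('side','side10.png'); np.savez('f_side10.npz',**f)
a=f['pixels'][160:215,228:298,::-1]; cv2.imwrite('pics/z10.png',cv2.resize(a,None,fx=11,fy=11,interpolation=cv2.INTER_NEAREST))
E
```

```text
t 9.28 p [ 0.5035 -0.0366  0.0872] rpy [-1.571e+00  1.000e-03 -2.900e-02] F [-1.5  0.2  0.1] w 0.0096
[5.0, -0.3, 0.6] [0.0, -0.1, -0.0]
[1.5, -0.1, 0.2] [0.0, -0.0, 0.0]
[0.0, 0.0, 0.0] [0.0, 0.0, 0.0]
[0.0, 0.0, 0.0] [0.0, -0.0, 0.0]
[0.0, 0.0, 0.0] [0.0, 0.0, 0.0]
left mm [0. 0. 0.]
```

View pics/z10.png

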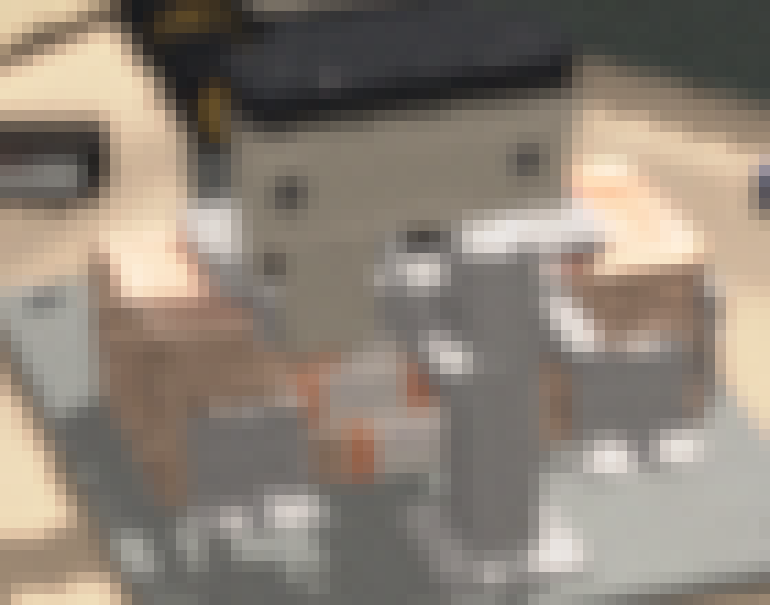

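move_arm([
  {"dp": [2.5,0,0],"rotation": [0,0,0]},
  {"dp": [2.5,0,0],"rotation": [0,0,0]},
])

```text
t: 9.5
eef_pos: [0.5086, -0.037, 0.0868]
ee_rot: [-1.572, 0.002, -0.029]
force: [-9.0, 4.3, 4.4]
width: 0.0097
```

move_arm([
  {"dp": [2,0,0],"rotation": [0,0,0]},
  {"dp": [2,0,0],"rotation": [0,0,0]},
])

```text
t: 9.67
eef_pos: [0.5085, -0.0373, 0.0859]
ee_rot: [-1.572, 0.01, -0.03]
force: [-11.0, 6.7, 9.7]
width: 0.0098
```

move_arm([
  {"dp": [0.3,-1,0],"rotation": [0,0,-0.4]},
  {"dp": [0.3,-0.5,0],"rotation": [0,0,0]},
  {"dp": [0,0,0],"rotation": [0,0,0]},
])

```text
t: 9.92
eef_pos: [0.5084, -0.0369, 0.0872]
ee_rot: [-1.572, 0.005, -0.03]
force: [-0.2, 0.8, -1.1]
width: 0.0096
```

Run:
```python
from h import *
f=grab('side','side11.png'); np.savez('f_side11.npz',**f)
a=f['pixels'][160:215,228:298,::-1]; cv2.imwrite('pics/z11.png',cv2.resize(a,None,fx=11,fy=11,interpolation=cv2.INTER_NEAREST))
```

```text
(no output)
```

View pics/z11.png

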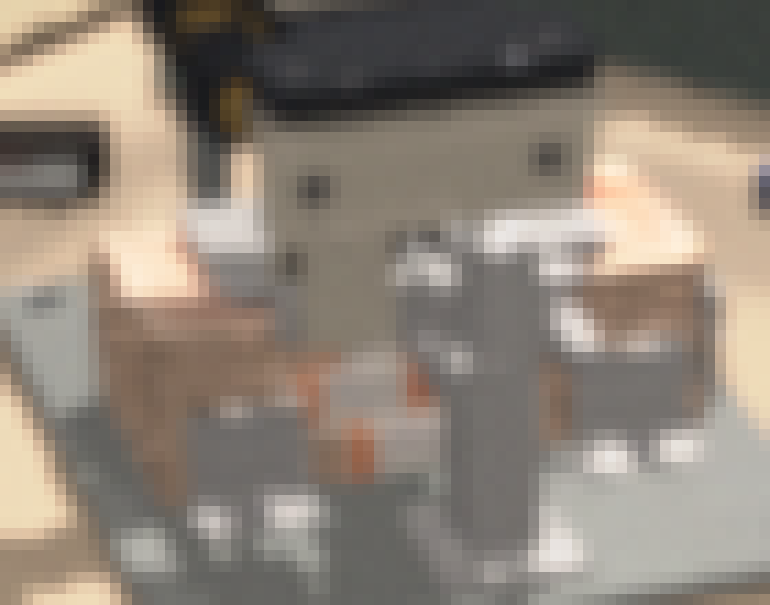

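move_arm([
  {"dp": [0,0,0],"rotation": [0,0,0]},
  {"dp": [0,0,0],"rotation": [0,0,0]},
  {"dp": [0,0,0],"rotation": [0,0,0]},
  {"dp": [0,0,0],"rotation": [0,0,0]},
], jaw=170)

```text
t: 10.3
eef_pos: [0.5098, -0.0373, 0.0876]
ee_rot: [-1.572, 0.003, -0.03]
force: [0.8, -0.1, -0.4]
width: 0.0275
```

move_arm([
  {"dp": [0,-10,0],"rotation": [0,0,0]},
  {"dp": [0,-20,0],"rotation": [0,0,0]},
  {"dp": [-10,-25,0],"rotation": [0,0,0]},
  {"dp": [-30,-25,0],"rotation": [0,0,0]},
  {"dp": [-15,-5,0],"rotation": [0,0,0]},
], jaw=255)

```text
t: 10.72
eef_pos: [0.4554, -0.0363, 0.1762]
ee_rot: [-1.576, 0.008, -0.031]
force: [-0.3, -0.3, 0.7]
width: 0.0028
```

Run:
```python
from h import *
print(arm.get_state()['eef_pos'])
for n in ['side','top']:
    f=grab(n,n+'12.png'); np.savez('f_'+n+'12.npz',**f)
f=np.load('f_side12.npz')
a=f['pixels'][160:215,228:298,::-1]; cv2.imwrite('pics/z12.png',cv2.resize(a,None,fx=11,fy=11,interpolation=cv2.INTER_NEAREST))
W=pts(f);
m=(W[...,0]>.5)&(W[...,0]<.62)&(W[...,1]>-.08)&(W[...,1]<.0)&(W[...,2]>.108)&(W[...,2]<.15)
for v,u in np.argwhere(m): print(u,v,np.round(W[v,u]*1000),end=' ')
```

```text
[ 0.45537485 -0.0362967   0.17618258]
265 171 [534. -26. 133.] 266 171 [535. -34. 136.] 267 171 [537. -36. 136.] 265 172 [534. -26. 130.] 267 172 [536. -39. 135.] 268 172 [538. -40. 135.] 264 173 [534. -17. 123.] 265 173 [536. -19. 123.] 267 173 [534. -43. 134.] 268 173 [535. -49. 136.] 264 174 [534. -16. 119.] 265 174 [536. -19. 120.] 268 174 [536. -46. 132.] 264 175 [533. -19. 118.] 268 175 [534. -52. 132.] 269 175 [538. -50. 130.] 264 176 [534. -18. 114.] 268 176 [534. -53. 129.] 269 176 [537. -52. 128.] 264 177 [534. -16. 110.] 269 177 [535. -58. 128.] 264 178 [533. -19. 108.] 269 178 [536. -56. 124.] 269 179 [534. -60. 123.] 269 180 [534. -61. 120.] 269 181 [534. -61. 118.] 269 182 [534. -59. 114.] 269 183 [534. -60. 111.] 269 184 [534. -61. 109.]
```

View pics/z12.png

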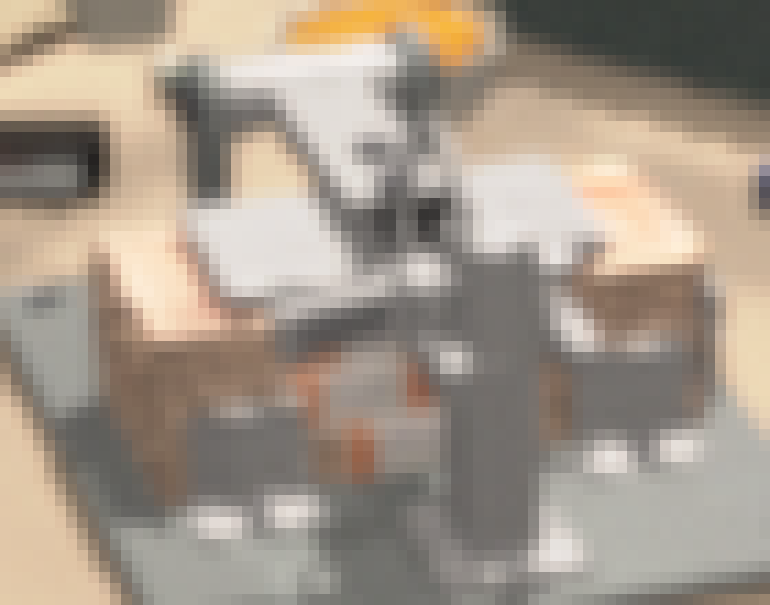

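View pics/top12.png

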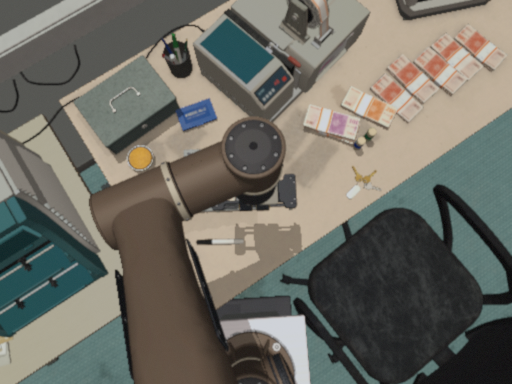

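Pin stayed in and the ring is upright (x≈0.535, top z≈0.137, y −0.016…−0.061), as expected. Next: closed fingertips behind the ring.

```bash
python3 plan.py .508 -.038 .117 -.027 25
```

```text
t 10.82 p [ 0.455 -0.036  0.175] rpy [-1.575  0.008 -0.031] F [ 0.3 -1.1 -0.9] w 0.0006
[17.0, 18.3, -0.0] [0.2, -0.2, -0.5]
[16.9, 18.5, -0.2] [-0.0, 0.0, -0.0]
[16.9, 18.5, -0.2] [-0.0, -0.0, 0.0]
[2.4, 2.7, -0.0] [-0.0, 0.0, -0.0]
[0.0, 0.0, 0.0] [-0.0, -0.0, 0.0]
left mm [0. 0. 0.]
```

move_arm([
  {"dp": [12,15,0],"rotation": [0,0,-0.5]},
  {"dp": [15,18,0],"rotation": [0,0,0]},
  {"dp": [13,15,0],"rotation": [0,0,0]},
  {"dp": [4,5,0],"rotation": [0,0,0]},
  {"dp": [0,0,0],"rotation": [0,0,0]},
])

```text
t: 11.23
eef_pos: [0.5035, -0.0371, 0.1242]
ee_rot: [-1.572, -0.01, -0.029]
force: [-0.0, -0.7, -0.7]
width: 0.0004
```

```bash
python3 plan.py .565 -.038 .116 -.027 10
```

```text
t 11.23 p [ 0.5035 -0.0371  0.1242] rpy [-1.572 -0.01  -0.029] F [-0.  -0.7 -0.7] w 0.0004
[9.9, 1.4, 0.1] [0.1, -0.1, 0.5]
[9.9, 1.3, 0.1] [-0.0, -0.0, 0.0]
[9.9, 1.3, 0.1] [-0.0, -0.0, 0.0]
[9.9, 1.3, 0.1] [-0.0, 0.0, -0.0]
[9.9, 1.3, 0.1] [-0.0, -0.0, 0.0]
left mm [11.9 -0.2 -1.6]
```

move_arm([
  {"dp": [7,2,0],"rotation": [0,0,0.5]},
  {"dp": [8,2,0],"rotation": [0,0,0]},
  {"dp": [8,1,0],"rotation": [0,0,0]},
  {"dp": [8,0,0],"rotation": [0,0,0]},
  {"dp": [6,0,0],"rotation": [0,0,0]},
])

```text
t: 11.65
eef_pos: [0.5429, -0.0384, 0.1203]
ee_rot: [-1.573, 0.001, -0.029]
force: [-0.4, 0.0, -0.6]
width: 0.0005
```

```bash
python3 plan.py .575 -.038 .117 -.027 10
python3 - <<'E'
from h import *
f=grab('side','side13.png')
a=f['pixels'][150:205,228:298,::-1]; cv2.imwrite('pics/z13.png',cv2.resize(a,None,fx=11,fy=11,interpolation=cv2.INTER_NEAREST))
E
```

```text
t 11.65 p [ 0.5429 -0.0384  0.1203] rpy [-1.573e+00  1.000e-03 -2.900e-02] F [-0.4  0.  -0.6] w 0.0005
[9.9, 1.0, 0.4] [0.1, -0.1, -0.0]
[9.9, 1.0, 0.4] [-0.0, 0.0, -0.0]
[9.9, 1.0, 0.4] [-0.0, 0.0, -0.0]
[2.3, 0.2, 0.1] [-0.0, -0.0, 0.0]
[0.0, 0.0, 0.0] [-0.0, 0.0, -0.0]
left mm [0. 0. 0.]
```

View pics/z13.png

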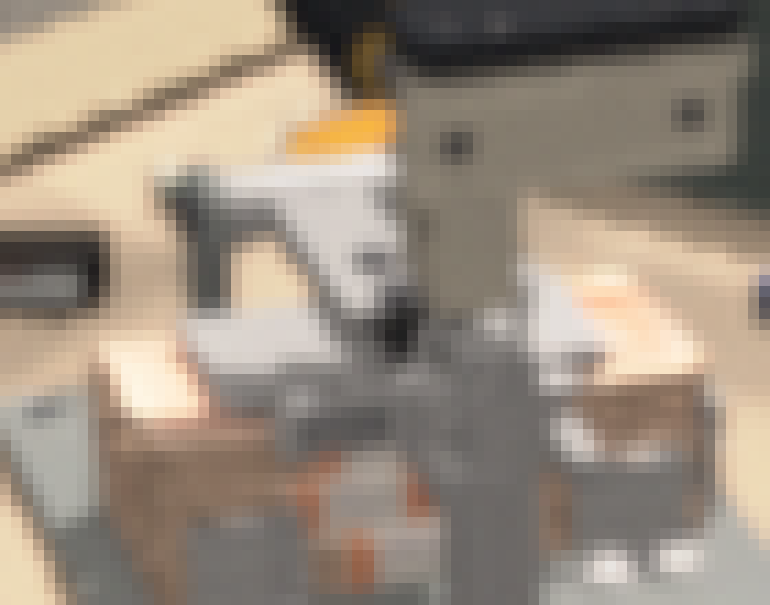

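move_arm([
  {"dp": [9,2,0],"rotation": [0,0,0]},
  {"dp": [10,2,0],"rotation": [0,0,0]},
  {"dp": [10,1,0],"rotation": [0,0,0]},
  {"dp": [10,0,0],"rotation": [0,0,0]},
  {"dp": [5,0,0],"rotation": [0,0,0]},
])

```text
t: 12.12
eef_pos: [0.5923, -0.0398, 0.1155]
ee_rot: [-1.572, -0.001, -0.028]
force: [0.1, 0.5, -0.4]
width: 0.0005
```

```bash
python3 plan.py .588 -.039 .094 -.027 8
python3 - <<'E'
from h import *
f=grab('side','side14.png')
a=f['pixels'][150:205,228:298,::-1]; cv2.imwrite('pics/z14.png',cv2.resize(a,None,fx=11,fy=11,interpolation=cv2.INTER_NEAREST))
E
```

```text
t 12.12 p [ 0.5923 -0.0398  0.1155] rpy [-1.572e+00 -1.000e-03 -2.800e-02] F [ 0.1  0.5 -0.4] w 0.0005
[-1.6, 7.8, 0.2] [0.1, -0.1, 0.1]
[-1.6, 7.8, 0.2] [0.0, 0.0, 0.0]
[-1.2, 5.8, 0.2] [0.0, 0.0, 0.0]
[0.0, 0.0, 0.0] [0.0, 0.0, 0.0]
[0.0, 0.0, 0.0] [0.0, 0.0, 0.0]
left mm [0. 0. 0.]
```

View pics/z14.png

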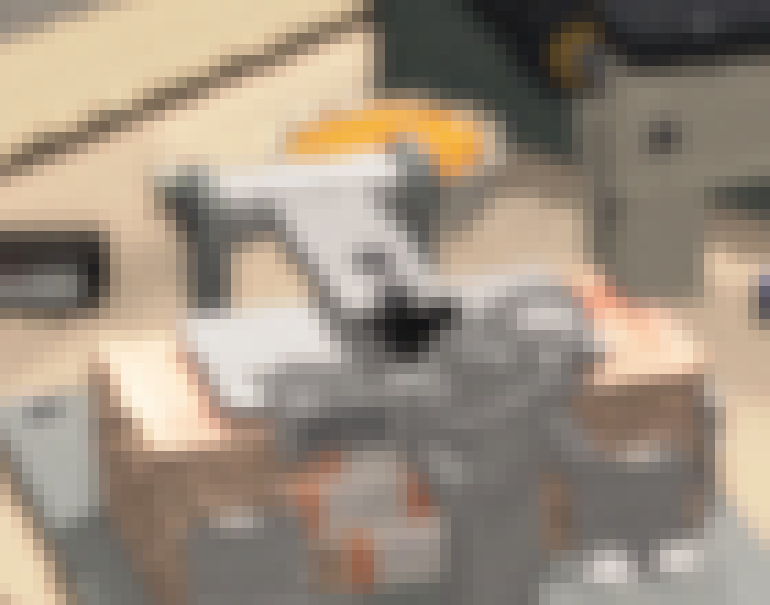

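Ring rests at about 30° and the finger has gone past its end wire. I'll go up, back over the wire and press down.

move_arm([
  {"dp": [0,-10,0],"rotation": [0,0,0]},
  {"dp": [-8,-3,0],"rotation": [0,0,0]},
  {"dp": [-9,0,0],"rotation": [0,0,0]},
  {"dp": [0,0,0],"rotation": [0,0,0]},
])

```text
t: 12.5
eef_pos: [0.5743, -0.0394, 0.1292]
ee_rot: [-1.573, 0.0, -0.029]
force: [-0.6, -0.5, -1.1]
width: 0.0004
```

```bash
python3 plan.py .577 -.0385 .100 -.027 6
```

```text
t 12.5 p [ 0.5743 -0.0394  0.1292] rpy [-1.573  0.    -0.029] F [-0.6 -0.5 -1.1] w 0.0004
[0.6, 6.0, 0.2] [0.1, -0.1, -0.0]
[0.6, 6.0, 0.2] [0.0, -0.0, 0.0]
[0.6, 6.0, 0.2] [0.0, -0.0, 0.0]
[0.6, 6.0, 0.2] [0.0, -0.0, 0.0]
[0.5, 5.3, 0.2] [0.0, -0.0, 0.0]
left mm [0. 0. 0.]
```

move_arm([
  {"dp": [1.5,6,0],"rotation": [0,0,0]},
  {"dp": [1.5,6,0],"rotation": [0,0,0]},
  {"dp": [1,6,0],"rotation": [0,0,0]},
  {"dp": [0.5,5,0],"rotation": [0,0,0]},
  {"dp": [0.5,4,0],"rotation": [0,0,0]},
])

```text
t: 12.92
eef_pos: [0.579, -0.0392, 0.102]
ee_rot: [-1.571, -0.004, -0.028]
force: [1.1, 0.0, 0.6]
width: 0.0003
```

```bash
python3 plan.py .586 -.0385 .096 -.027 6
python3 - <<'E'
from h import *
f=grab('side','side15.png')
a=f['pixels'][150:205,228:298,::-1]; cv2.imwrite('pics/z15.png',cv2.resize(a,None,fx=11,fy=11,interpolation=cv2.INTER_NEAREST))
E
```

```text
t 12.92 p [ 0.579  -0.0392  0.102 ] rpy [-1.571 -0.004 -0.028] F [1.1 0.  0.6] w 0.0003
[4.5, 3.9, 0.6] [0.0, -0.1, 0.2]
[2.4, 2.1, 0.3] [0.0, -0.0, 0.0]
[0.0, 0.0, 0.0] [0.0, 0.0, 0.0]
[0.0, 0.0, 0.0] [0.0, -0.0, 0.0]
[0.0, 0.0, 0.0] [0.0, 0.0, 0.0]
left mm [0. 0. 0.]
```

View pics/z15.png

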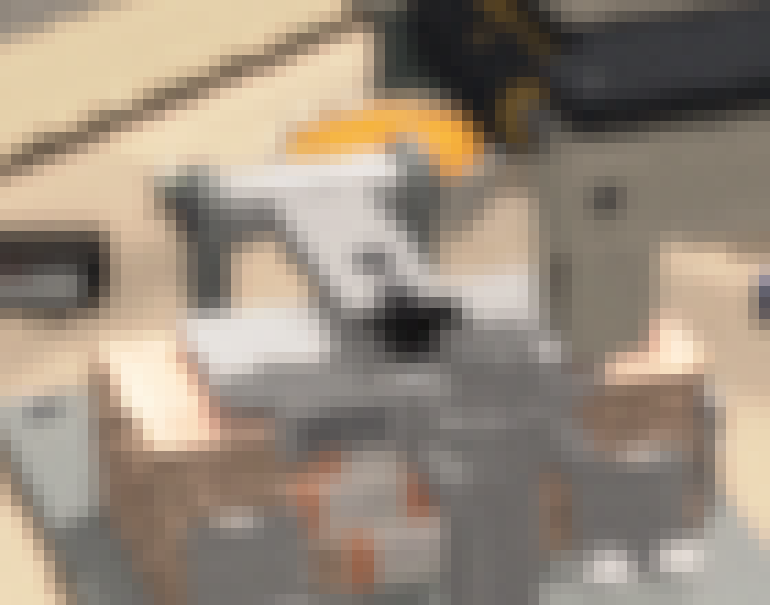

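move_arm([
  {"dp": [3,2,0],"rotation": [0,0,0]},
  {"dp": [3,2,0],"rotation": [0,0,0]},
  {"dp": [1,2,0],"rotation": [0,0,0]},
  {"dp": [0,1.5,0],"rotation": [0,0,0]},
])

```text
t: 13.3
eef_pos: [0.5861, -0.0396, 0.0917]
ee_rot: [-1.572, -0.0, -0.028]
force: [-1.1, -0.0, 2.7]
width: 0.0005
```

move_arm([
  {"dp": [0,0,0],"rotation": [0,0,0]},
  {"dp": [0,0,0],"rotation": [0,0,0]},
  {"dp": [0,-15,0],"rotation": [0,0,0]},
  {"dp": [0,-38,0],"rotation": [0,0,0]},
  {"dp": [0,-38,-20],"rotation": [0,0,0]},
])

```text
t: 13.72
eef_pos: [0.5808, -0.0585, 0.1766]
ee_rot: [-1.575, 0.015, -0.028]
force: [1.0, -0.6, 0.5]
width: 0.0003
```

move_arm([
  {"dp": [-10,0,-40],"rotation": [0,0,0]},
  {"dp": [-10,0,-40],"rotation": [0,0,0]},
  {"dp": [-10,0,-40],"rotation": [0,0,0]},
  {"dp": [-10,0,-40],"rotation": [0,0,0]},
  {"dp": [-10,0,-40],"rotation": [0,0,0]},
])

```text
t: 14.13
eef_pos: [0.5324, -0.2585, 0.1897]
ee_rot: [-1.575, -0.005, -0.016]
force: [1.0, -0.2, -0.5]
width: 0.0001
```

move_arm([
  {"dp": [-10,0,-40],"rotation": [0,0,0]},
  {"dp": [-10,0,-40],"rotation": [0,0,0]},
  {"dp": [-10,0,-40],"rotation": [0,0,0]},
  {"dp": [0,0,0],"rotation": [0,0,0]},
])

```text
t: 14.47
eef_pos: [0.497, -0.3848, 0.1912]
ee_rot: [-1.576, -0.008, -0.019]
force: [1.5, 0.7, 0.3]
width: 0.0005
```

Run:
```python
from h import *
for n in ['side','top']:
    f=grab(n,n+'16.png'); np.savez('f_'+n+'16.npz',**f)
f=np.load('f_side16.npz');t=np.load('f_top16.npz')
a=f['pixels'][160:215,228:298,::-1]; cv2.imwrite('pics/z16.png',cv2.resize(a,None,fx=11,fy=11,interpolation=cv2.INTER_NEAREST))
a=t['pixels'][145:205,215:285,::-1]; cv2.imwrite('pics/zt16.png',cv2.resize(a,None,fx=9,fy=9,interpolation=cv2.INTER_NEAREST))
for n,g in (('side',f),('top',t)):
    W=pts(g)
    m=(W[...,0]>.5)&(W[...,0]<.60)&(W[...,1]>-.08)&(W[...,1]<-.0)&(W[...,2]>.0855)&(W[...,2]<.14)
    print(n)
    P=W[m];print(P.min(0),P.max(0))
    q=(m)&((W[...,0]>.565)|(W[...,0]<.541));P=W[q];print(np.round(P[np.argsort(P[:,0])]*1000,0).astype(int).tolist())
```

```text
side
[ 0.50009795 -0.06302843  0.08561588] [ 0.58056512 -0.01987117  0.10630798]
[[500, -38, 91], [501, -43, 87], [501, -44, 94], [502, -42, 90], [502, -41, 95], [502, -31, 94], [504, -36, 96], [505, -42, 86], [505, -40, 88], [506, -40, 91], [506, -40, 94], [506, -37, 96], [507, -43, 93], [508, -41, 94], [508, -40, 88], [508, -40, 97], [511, -41, 88], [511, -41, 91], [511, -40, 97], [511, -40, 93], [513, -44, 86], [513, -45, 89], [514, -41, 90], [514, -40, 93], [514, -31, 95], [515, -37, 97], [516, -36, 94], [516, -43, 91], [517, -41, 87], [517, -41, 96], [517, -40, 92], [519, -43, 87], [519, -43, 90], [519, -43, 96], [519, -43, 93], [520, -32, 94], [522, -42, 86], [522, -34, 95], [522, -42, 89], [523, -39, 91], [523, -39, 94], [524, -37, 96], [524, -45, 93], [525, -43, 86], [526, -41, 88], [526, -40, 97], [527, -38, 93], [528, -43, 86], [528, -43, 92], [528, -42, 94], [530, -38, 95], [530, -29, 94], [530, -46, 93], [530, -46, 87], [530, -45, 95], [530, -44, 89], [530, -45, 98], [531, -34, 97], [532, -48, 91], [534, -43, 91], [534, -43, 97], [534, -51, 88], [534, -34, 96], [534, -42,
[... 2454 characters left out ...]
570, -49, 86], [570, -18, 93], [570, -43, 97], [570, -38, 98], [570, -57, 92], [571, -40, 96], [571, -60, 91], [571, -32, 86], [571, -35, 94], [571, -24, 86], [571, -54, 89], [572, -12, 86], [572, -57, 97], [572, -4, 88], [572, -7, 86], [572, -21, 93], [572, -18, 94], [574, -32, 86], [574, -27, 87], [574, -38, 95], [574, -41, 94], [574, -21, 97], [575, -10, 86], [576, -57, 94], [576, -24, 91], [576, -55, 94], [576, -41, 97], [576, -38, 97], [577, -24, 96], [578, -27, 93], [578, -55, 97], [579, -52, 95], [580, -33, 95], [580, -49, 91], [580, -30, 94], [581, -27, 94], [582, -49, 95], [582, -47, 95], [582, -33, 96], [583, -44, 93], [583, -41, 92], [583, -38, 92], [584, -36, 91], [584, -30, 92]]
```

View pics/z16.png

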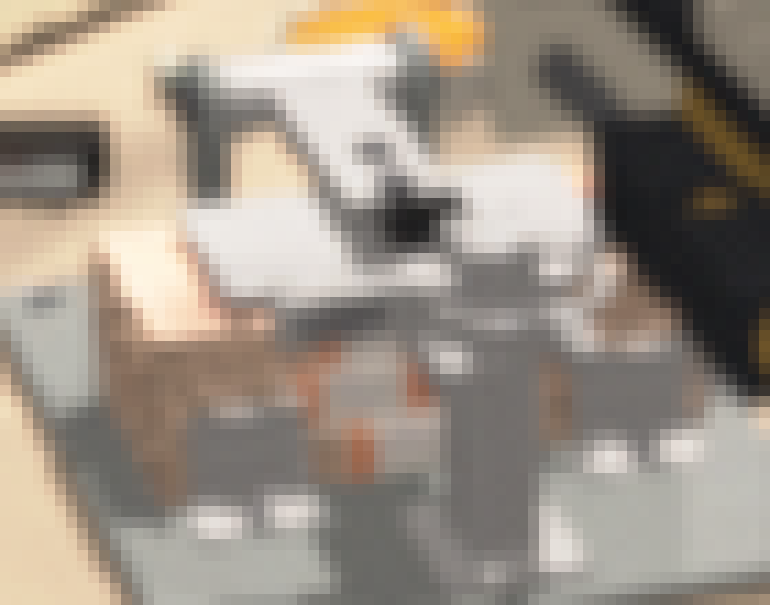

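View pics/zt16.png

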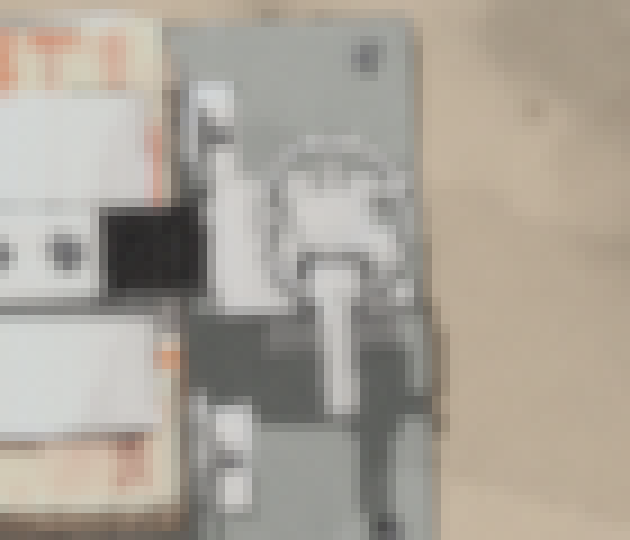

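View pics/top16.png

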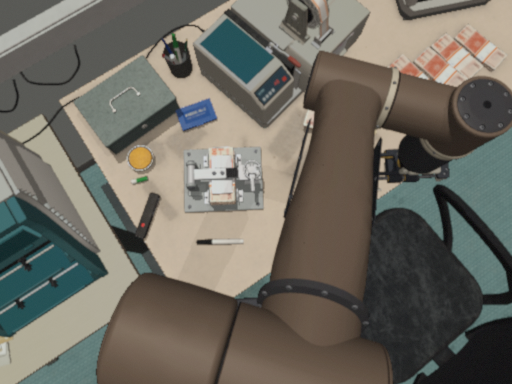

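Top and side views agree. The ring lies flat round the post, with its end wire at x≈0.582 and z≈0.091. The collar is at the post's front face (x≈0.54), the tab is level, and the bar is down. The arm is clear, and the torch and marker are where they were. Handing in.

```bash
python3 -c "
from station import arm
print(arm.job_done())"
```

```text
the job is handed in; nothing more can be done
None
```

The stack is locked and the job is handed in at about 14.6 s; it reports no verdict.

- **Bar:** I pressed it down with the closed fingertips until it met the hard stop, at z ≈ 0.085 m on the pad. The last pictures show it level, with the fork round the post.
- **Linchpin:** I gripped it by the tab and pushed it into the hole with almost no resistance. It stopped at about 11 N, when the collar met the post. In the last pictures the collar is at the post's front face and the tab is level.
- **Ring:** I swung it over the post. On the forward push the fingers slipped past the end wire with the ring at about 30°, so I lifted, moved back over the wire and pressed it down. The last measurement puts the end wire at x ≈ 0.582 m and z ≈ 0.091 m in the side view. That matches the closed position, 30 mm beyond the hole and level with it.

The top camera read heights a few mm higher than the side camera, partly calibration error, but both show the ring flat. In the last top picture the torch, marker and moistener cup look where they were. The arm hid the coin rolls in that picture, but it never worked near them. The gripper ended about 0.35 m from the clamp, touching nothing.

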